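# Check the bangle mandrel on the soldering turntable and hang it up

## Task

Lift the bangle mandrel up off its forked hook stand, seat it upright over the spigot in the middle of the turntable and let go of it. Then, for a look at the bangles from all sides, turn the turntable, which has an upright handle near its rim, through one full turn, right round past where it started, with the mandrel staying seated. Finally lift the mandrel off and hang it by its cross bar on both prongs of the other, empty stand, without dropping it and without disturbing the brick, the jar or the wrench.

Things in the scene. Friction and masses are not known exactly. Their poses are not given: they have to be found in the camera images.
- mandrel: Bangle mandrel, 116 mm high: aluminium foot (72 mm dia, 16 mm high, central socket of 32 mm dia open below), drum of 56 mm dia up to 54 mm height with three copper bangles of 64 mm dia, then a 10 mm stem, on top a round steel cross bar, 12 mm dia, 100 mm long. Origin: centre of the foot's underside; z up, cross bar along y. At the start it hangs by the bar on stand_full
- mandrel_bar (a point): middle of the mandrel's cross bar, 110 mm above the mandrel's origin; the place to grip it, fingers closing across the bar (along the mandrel's x)
- stand_full: Fixed dark steel stand holding the mandrel at the start: base 130 x 130 mm, two slim posts 90 mm behind (+x) the hanging place, each with a steel prong of 8 mm dia (at y = +36 and -36 mm) that runs to -x, dips into a V (30 degree slopes) and ends in an upturned tip 30 mm beyond the V, 17 mm above its bottom; highest point 204 mm. Origin on the bench right below the hanging place; z up
- stand_full_hook (a point): Where the middle of the cross bar is when it hangs in the V of both prongs of stand_full; 190 mm above the bench, bar along the stand's y. The foot is too wide to pass up between the prongs: lift the bar 22 to 35 mm, over the tips, then draw it 85 mm out along the stand's -x; hang up in reverse
- stand_empty: an identical stand with nothing on it; origin and axes as for stand_full
- stand_empty_hook (a point): Where the middle of the cross bar is when it hangs in the V of both prongs of stand_empty; 190 mm above the bench, bar along the stand's y. Come in along the stand's +x with the bar 22 to 35 mm higher, then lower it
- turntable (a joint): angle of the turntable about its vertical axis, rad, positive anticlockwise from above, 0 at the start; it turns stiffly but freely both ways, more than two turns, and stays where it is left
- turntable_seat (a point): Centre of the turntable's top face (steel disc of 270 mm dia, top 40 mm above the bench), where the mandrel's origin is when seated; a spigot of 26 mm dia, 14 mm high, tapered at its top, stands here. A fixed steel pointer on the base, jutting out beyond the rim, marks where the handle starts
- turntable_handle (a point): on the axis of the turntable's upright handle, 115 mm from the turntable's axis, 120 mm above the bench: a wooden sleeve of 18 mm diameter that revolves freely on its pin and reaches from 68 to 135 mm above the bench. Pinch it here from above and lead it round the circle
- brick: pale fire brick 75 x 150 x 60 mm, loose; origin at the centre of its underside; to be left alone
- jar: jar of 60 mm diameter, 75 mm high, loose; origin at the centre of its underside; to be left alone
- wrench: steel wrench 160 mm long lying on the bench along its own x, loose; to be left alone
Things that resemble listed ones, but are neither listed nor needed, are in the scene too. Leave any black or yellow look-alike of the mandrel alone.

How it is judged:
By the outcome, as a careful person would: the job done as asked, in the order asked, and still so for the second after the job is handed in, with the robot touching nothing.
It also fails if it takes over 72 s, if anything falls off the work surface, if the arm or the gripper's body presses on something with over 40 N, if the wrist force passes 120 N, or if a joint passes its speed limit or range.

## Robot

A 6-joint arm with a two-finger parallel gripper is mounted at the origin on the work surface. World frame = base frame: x ahead of the robot, y to its left, z up, the work surface at z = 0. Lengths are in m, angles in rad, forces in N, time in s.
With the tool pointing down it reaches from about 0.3 to 0.825 m from the base axis. Payload 5.4 kg.
Tool frame: the origin (TCP) lies at the centre of the arm's flange, where the gripper is bolted on; the fingertips stand 190 mm ahead of it and the grasp point (between the pads) lies 171 mm ahead of it; z points along the fingers, y is the line along which they close (so a half turn about z gives the same grasp; the last joint's range is limited). The gripper opens to 92 mm and grips with 3 to 60 N. Pads are 20 mm wide; open, the fingers measure 128 mm over their backs; the gripper's body (75 mm by 189 mm) begins 69 mm behind the grasp point.
Start: joints at [0.893, 0.158, 1.597, -0, 1.386, -0.21], TCP at [0.259, 0.513, 0.405] pointing down, gripper open.
Joint ranges: [-2.91, 2.91], [-0.94, 2.29], [0.18, 2.7], [-1.29, 4.43], [0.17, 2.64], [-3, 3]. Speed limits (rad/s): [2.57, 2.57, 3.14, 3.14, 3.14, 3.14].

## Interface

Orientations are given as a unit quaternion [w, x, y, z].
In Python, from cell import r gives the robot as it stands.
- The arm moves only by the shell command python3 -m pendant 'ROWS' [OPENING] [FORCE]. ROWS is text: rows parted by semicolons, each of 6 numbers parted by spaces: the shift along the tool's x, y, z in cm, then the turn, a rotation vector about the tool's x, y, z in degrees. A call has 1 to 12 rows; each row shifts and turns the commanded pose from where the row before left it, along the tool's axes as they then stand; what a row does not reach is not made up. A row lasts 1/12 s, in which the tool goes at most 41.7 mm and 7.16 degrees, less where a joint would pass 70% of its speed; a pose out of reach is approached as far as the arm can. A call with a gripper value outside its range is refused whole. OPENING is the finger opening in cm, from 0 to 9.19, set as the call begins (- or left out, the last holds). The fingers move at their own pace and stop on an object; FORCE is the grip in N (left out, the last holds). Time passes only in rows, so rows that do not move let the fingers close. It gives the time, the measured TCP pose, the force, the opening and the grip force at its end, in the units of the state.
- r.observe(): the state, without advancing time (a new reading comes with each control period).
- r.grab_frame(name): name is "side" or "top" or "wrist"; returns (picture, depth): 480x640x3 uint8, blue, green, red; 480x640 float32, m along the optical axis (not along the pixel's ray), 0 where there is no reading.
- r.camera_info(name): a dict with "K" (3x3 intrinsics, pixels), "rvec" (rotation vector, rad) and "tvec" (3), from world to camera coordinates, as OpenCV has them. Camera axes: x right, y down, z forward; pixel columns grow to the right and rows downward; lengths in m; the calibration is good to about 2 mm. The wrist camera is an equidistant fisheye: a pixel r from the principal point sees the ray r / f radians off the axis. A picture is of the moment at which its call begins: read the wrist's pose just before it. camera_info takes no time and is no camera call; for the wrist camera it gives the pose at the moment of the call.
- r.hand_in(): hands the job in; it is judged then, once.
The state is a dict: "time": time; "joint_positions": joint angles; "qvel": joint speeds; "tau": joint torques, N m; "position": TCP position; "orientation": TCP orientation; "contact_force": force on the tool from outside, world axes, zero at the start; "wrist_torque": the same for the moment, N m; "grip_width": finger opening in m; "finger_force": force on a finger pad.
Only numpy, scipy, OpenCV 4.12 (cv2) and the standard library are available. Lean on these libraries where they do the work, as an engineer would, in place of code of your own. Each camera call takes 0.05 s, during which the arm holds its last target. There are 200 camera calls.

## Working session

There is one attempt and no reset: what is moved stays moved. The work goes in short steps, Python scripts to look and compute and a shell command to move; the robot and the scene stay as the last step left them, time stands still between calls to the robot, and variables do not carry over. Pictures are saved under pics/ and viewed, at most 10 in all, crops included, and the job is handed in when it is done.

```bash
ls; mkdir -p pics
python3 - <<'E'
from cell import r
import cv2,numpy as np
s=r.observe();print(s)
ims=[]
for n in("top","side"):
    p,d=r.grab_frame(n);np.savez(f"pics/{n}0.npz",p=p,d=d,**r.camera_info(n));cv2.imwrite(f"pics/{n}0.png",p)
    print(n,r.camera_info(n))
E
```

```text
pics
{'time': 0.0, 'joint_positions': array([ 8.92905394e-01,  1.59019522e-01,  1.59820074e+00,  6.17980180e-07,
        1.38616677e+00, -2.10143944e-01]), 'qvel': array([-1.76922454e-04, -2.73823810e-03, -1.81556347e-03,  3.56094462e-05,
       -2.07267547e-03,  4.96664806e-04]), 'tau': array([-1.45585844e-03, -3.85573411e+01, -3.22108591e+01,  7.00502470e-02,
        3.78825318e-02, -1.46104703e-04]), 'position': array([0.25912271, 0.51300194, 0.40375095]), 'orientation': array([-3.85681215e-04,  2.31747257e-01,  9.72775618e-01, -8.10062615e-04]), 'contact_force': array([0.07508234, 0.27253309, 0.07766505]), 'wrist_torque': array([0.02587582, 0.05425923, 0.04058146]), 'finger_force': 0.0, 'grip_width': 0.09217090194334165}
top {'K': array([[449.37064543,   0.        , 319.87264969],
       [  0.        , 449.37064543, 247.06170859],
       [  0.        ,   0.        ,   1.        ]]), 'rvec': array([ 2.15691331, -2.10145612,  0.22669242]), 'tvec': array([-0.08980746,  0.52668613,  1.10985482])}
side {'K': array([[541.48459497,   0.        , 306.77855673],
       [  0.        , 541.48459497, 242.79517952],
       [  0.        ,   0.        ,   1.        ]]), 'rvec': array([ 2.16718024, -0.45550623,  0.25960253]), 'tvec': array([-0.49343697,  0.19406613,  1.01243214])}
```

View pics/top0.png

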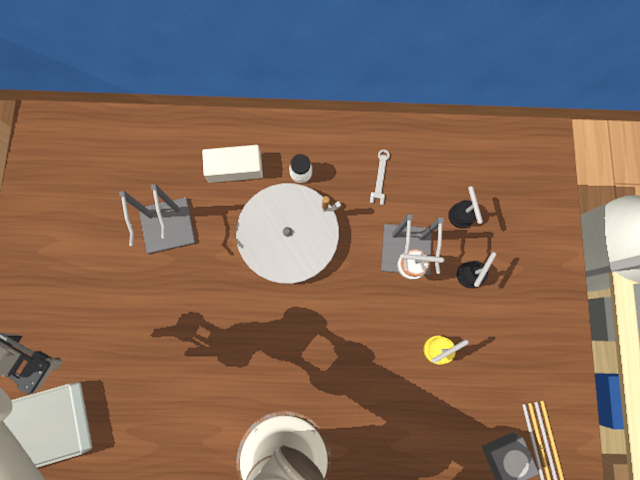

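View pics/side0.png

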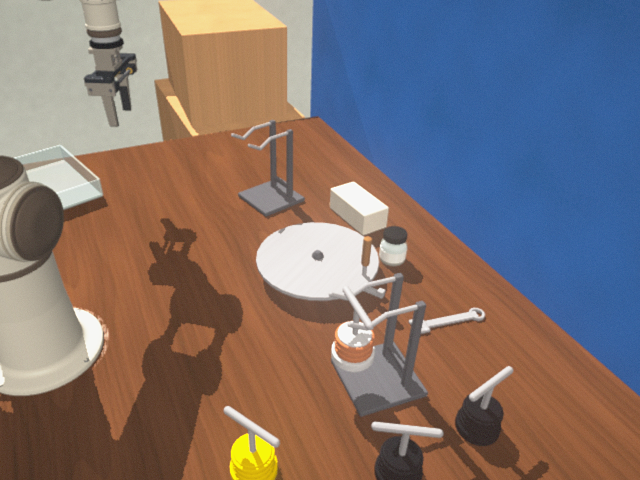

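The top view shows the turntable centred near (288,232) with its handle at (325,203). The full stand is at (408,248), with the mandrel's bar from (402,257) to (443,261), and the empty stand is at (168,225). The side view confirms it: copper bangles at (355,345), empty stand at (270,170).

```bash
cat > h.py <<'E'
import numpy as np,cv2
def load(n):
    z=np.load(f"pics/{n}.npz");R=cv2.Rodrigues(z["rvec"])[0];return z["p"],z["d"],z["K"],R,z["tvec"]
def cloud(n):
    p,d,K,R,t=load(n);v,u=np.mgrid[:480,:640]
    c=np.stack([(u-K[0,2])/K[0,0]*d,(v-K[1,2])/K[1,1]*d,d],-1)
    w=(c-t)@R; w[d==0]=np.nan; return p,w
def ray(n,uv,z):
    p,d,K,R,t=load(n);uv=np.atleast_2d(np.float64(uv))
    c=np.c_[(uv[:,0]-K[0,2])/K[0,0],(uv[:,1]-K[1,2])/K[1,1],np.ones(len(uv))]@R
    o=-R.T@t; return o+c*((z-o[2])/c[:,2])[:,None]
E
python3 - <<'E'
from h import *
np.set_printoptions(precision=4,suppress=True)
p,w=cloud("top0")
Z=np.nan_to_num(w[...,2])
print("table z",np.median(Z[300:330,500:560]), "disc",np.median(Z[215:225,260:280]),np.median(Z[245:260,290:310]))
# disc
g=p.astype(int)
m=((abs(Z-.04)<.012)&(np.hypot(w[...,0]-w[232,288,0],w[...,1]-w[232,288,1])<.16)&(g.min(-1)>120)).astype(np.uint8)
c=max(cv2.findContours(m,0,1)[0],key=cv2.contourArea)
e=cv2.fitEllipse(cv2.convexHull(c));print("disc ell",e,ray("top0",[e[0]],.04))
sp=(g.max(-1)<120)&(np.hypot(*(np.mgrid[:480,:640]-np.array([232,288])[:,None,None]))<10)
v,u=np.nonzero(sp);print("spigot",u.mean(),v.mean(),sp.sum(),ray("top0",[[u.mean(),v.mean()]],.053))
hm=(Z>.1)&(Z<.16);hm[:, :310]=0;hm[:,345:]=0;hm[:185]=0;hm[225:]=0
v,u=np.nonzero(hm);print("handle",len(u),w[hm].mean(0), np.c_[u,v,w[hm]][:30])
for nm,(a,b,cc,dd) in {"full":(375,450,200,285),"empty":(110,200,175,255)}.items():
    for lo,hi in((.005,.03),(.17,.215)):
        mm=(Z>lo)&(Z<hi)&(g.max(-1)-g.min(-1)<40);o=np.zeros_like(mm);o[cc:dd,a:b]=1;mm&=o
        v,u=np.nonzero(mm);
        P=w[mm]; r_=cv2.minAreaRect(P[:,:2].astype(np.float32)*1000)
        print(nm,lo,len(P),"medz",np.median(P[:,2]),"rect mm",r_)
big=cv2.resize(np.hstack([p[190:290,370:470],p[175:275,105:205]]),None,fx=4,fy=4,interpolation=cv2.INTER_CUBIC)
cv2.imwrite("pics/stands.png",big)
E
```

```text
table z -0.0012333734362039279 disc 0.038897544832829735 0.03888587976294834
disc ell ((286.70819091796875, 233.34182739257812), (99.54511260986328, 102.13724517822266), 83.08396911621094) [[0.5653 0.0116 0.04  ]]
spigot 288.90909090909093 231.66666666666666 33 [[0.567  0.0053 0.053 ]]
handle 64 [ 0.6289 -0.0844  0.1271] [[323.     197.       0.6381  -0.0793   0.1337]
 [324.     197.       0.6392  -0.0818   0.1304]
 [325.     197.       0.6385  -0.0842   0.1329]
 [326.     197.       0.638   -0.0866   0.1348]
 [327.     197.       0.6382  -0.0891   0.1345]
 [322.     198.       0.636   -0.0769   0.1322]
 [323.     198.       0.6346  -0.0793   0.1368]
 [324.     198.       0.6348  -0.0817   0.1365]
 [325.     198.       0.635   -0.0842   0.136 ]
 [326.     198.       0.6354  -0.0867   0.1351]
 [327.     198.       0.6353  -0.0891   0.1356]
 [328.     198.       0.6364  -0.0917   0.1324]
 [322.     199.       0.6334  -0.077    0.1322]
 [323.     199.       0.6329  -0.0794   0.1342]
 [324.     199.       0.6336  -0.0819   0.132 ]
 [325.     199.       0.6335  -0.0843   0.1327]
 [326.   
[... 567 characters left out ...]
 [324.     201.       0.6275  -0.0819   0.1354]
 [325.     201.       0.6282  -0.0844   0.1333]]
full 0.005 1279 medz 0.010823680376849068 rect mm ((565.3108520507812, -320.2018737792969), (193.91160583496094, 194.04144287109375), 81.32014465332031)
full 0.17 640 medz 0.19510470979814676 rect mm ((514.4653930664062, -307.1282653808594), (98.61893463134766, 127.96431732177734), 85.88473510742188)
empty 0.005 1908 medz 0.011099684483239168 rect mm ((585.5849609375, 337.41522216796875), (130.81907653808594, 130.30625915527344), 14.951173782348633)
empty 0.17 488 medz 0.19606417608695276 rect mm ((562.6993408203125, 331.1037902832031), (130.63241577148438, 83.27146911621094), 14.346280097961426)
```

View pics/stands.png

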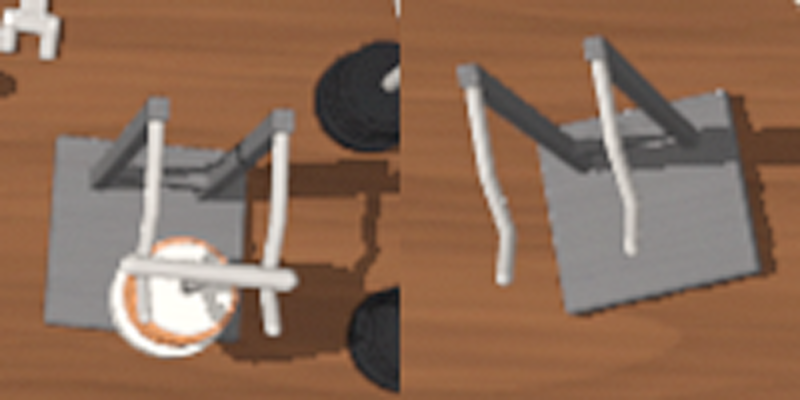

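Run:
```python
from h import *
from scipy.optimize import least_squares
np.set_printoptions(precision=4,suppress=True)
p,w=cloud("top0");Z=np.nan_to_num(w[...,2]);g=p.astype(int);V,U=np.mgrid[:480,:640]
# turntable rim: light pixels, robust circle (radius .135) on rays to z=.04
for nm,(cu,cv_,rad) in {"top0":(288,233,75)}.items():
    m=((g.min(-1)>125)&(np.hypot(U-cu,V-cv_)<60)).astype(np.uint8)
    m=cv2.morphologyEx(m,cv2.MORPH_OPEN,np.ones((9,9)))
    c=max(cv2.findContours(m,0,1)[0],key=cv2.contourArea)[:,0]
    X=ray(nm,c,.04)[:,:2]
    f=least_squares(lambda q:np.hypot(*(X-q[:2]).T)-q[2],[.566,.008,.135],loss="soft_l1",f_scale=.002);print("disc",f.x,np.median(abs(f.fun)))
gs=g[225:240,280:296].max(-1);print(gs)
hm=(Z>.13)&(Z<.14)&(U>310)&(U<345)&(V>185)&(V<225)
X=w[hm];print("handle top",len(X),X.mean(0),(X.max(0)+X.min(0))/2, "dist",np.hypot(*(X.mean(0)[:2]-f.x[:2])))
def px(n,l):return ray(n,[[a/4+o,b/4+q] for a,b,o,q in l],zz)
zz=.204;pf=px("top0",[(158,108,370,190),(283,120,370,190)]);pe=px("top0",[(470-400,74,105,175),(597-400,47,105,175)])
zz=.1955;tf=px("top0",[(145,317,370,190),(273,331,370,190)]);te=px("top0",[(504-400,280,105,175),(630-400,250,105,175)])
zz=.19;b=px("top0",[(126,263,370,190),(294,281,370,190)])
for n,a,t in(("full",pf,tf),("empty",pe,te)):
    y=a[0]-a[1];x=a.mean(0)-t.mean(0);print(n,"posts",a[:,:2],"tips",t[:,:2],"len",np.hypot(*y[:2]),np.hypot(*x[:2]),"yaw y,x",np.degrees(np.arctan2(-y[0],y[1])),np.degrees(np.arctan2(x[1],x[0])),"hook",(a.mean(0)*.25+t.mean(0)*.75)[:2])
y=b[0]-b[1];print("bar",b[:,:2],b.mean(0),np.hypot(*y[:2]),np.degrees(np.arctan2(-y[0],y[1])))
# prong profiles in stand frame
for n,a,t,box in(("full",pf,tf,(375,450,200,285)),("empty",pe,te,(110,200,175,255))):
    x=(a.mean(0)-t.mean(0))[:2];x/=np.hypot(*x);yv=np.array([-x[1],x[0]]);o=(a.mean(0)*.25+t.mean(0)*.75)[:2]
    mm=(Z>.165)&(Z<.215)&(U>box[0])&(U<box[1])&(V>box[2])&(V<box[3]);P=w[mm]
    q=np.c_[(P[:,:2]-o)@x,(P[:,:2]-o)@yv,P[:,2]]
    for k in np.arange(-.05,.11,.01):
        s=q[(abs(q[:,0]-k)<.005)]
        for sg in(1,-1):
            u=s[(s[:,1]*sg>.015)&(abs(s[:,1])<.055)]
            if len(u):print(n,round(k,3),sg,len(u),np.median(u[:,1:],axis=0),end=" | ")
        print()
```

```text
disc [0.5695 0.0108 0.1334] 0.0008424732002689644
[[220 221 221 221 220 221 221 221 221 220 222 223 221 221 220 220]
 [219 220 221 223 223 212 205 204 210 220 224 223 222 221 220 220]
 [221 220 222 219 207 169 140 137 155 188 197 217 225 223 222 221]
 [223 222 224 201 153 117 108 105  89  78  95 181 220 226 222 220]
 [223 224 221 180 126 128 136 138 127  94  72 116 187 203 216 222]
 [223 224 205 156 129 137 140 142 145 115  85  93 132 143 207 224]
 [224 226 191 140 134 140 140 141 143 116  87  80 130 144 186 216]
 [223 226 199 147 132 139 139 138 125 101  85  81 133 145 175 214]
 [223 225 209 159 125 130 130 124 105  92  83  85 131 180 215 224]
 [223 224 219 185 135 121 117 108 101  90  80 100 133 207 223 222]
 [220 223 225 216 177 126 108 101  93  87 105 126 175 214 222 221]
 [219 222 224 226 214 194 171 139 146 175 191 191 214 223 222 221]
 [219 220 223 223 226 227 218 203 207 222 226 223 221 220 220 221]
 [219 218 221 222 223 224 224 224 225 224 223 220 219 219 221 220]
 [220 218 220 222 223 223 224 224 223 223 222 221 220 219 221 221]]
handle top 39 [ 0.6316 -0.0843  0.134 ] [ 0.
[... 1847 characters left out ...]
9 [0.0367 0.187 ] | empty 0.01 -1 19 [-0.0353  0.1857] | 
empty 0.02 1 19 [0.0362 0.1942] | empty 0.02 -1 19 [-0.0349  0.1924] | 
empty 0.03 1 17 [0.0375 0.1977] | empty 0.03 -1 18 [-0.0346  0.1967] | 
empty 0.04 1 17 [0.0375 0.1986] | empty 0.04 -1 17 [-0.0342  0.1985] | 
empty 0.05 1 15 [0.0379 0.1987] | empty 0.05 -1 16 [-0.0344  0.1991] | 
empty 0.06 1 17 [0.038  0.1983] | empty 0.06 -1 15 [-0.0336  0.1983] | 
empty 0.07 1 16 [0.0379 0.1986] | empty 0.07 -1 15 [-0.033   0.1981] | 
empty 0.08 1 36 [0.0377 0.1941] | empty 0.08 -1 21 [-0.0332  0.1978] | 
empty 0.09 1 46 [0.0349 0.199 ] | empty 0.09 -1 50 [-0.036   0.1972] | 
empty 0.1 1 2 [0.0363 0.1928] | empty 0.1 -1 8 [-0.0356  0.2004] |
```

```bash
cat > d.py <<'E'
import sys,numpy as np
from cell import r
from scipy.spatial.transform import Rotation as T
# usage: d.py gx gy gz yaw_y_deg : shift (cm, tool axes now) and turn (deg) to bring grasp point there, tool down
np.set_printoptions(precision=2,suppress=True)
s=r.observe();q=s["orientation"];R=T.from_quat([q[1],q[2],q[3],q[0]])
gp=s["position"]+R.apply([0,0,.171])
print("t %.2f grasp"%s["time"],np.round(gp,4),"yawy %.1f"%np.degrees(np.arctan2(*R.apply([0,1,0])[1::-1])),"F",s["contact_force"],"w %.4f ff %.1f"%(s["grip_width"],s["finger_force"]),"j",s["joint_positions"])
if len(sys.argv)>1:
    x,y,z,a=map(float,sys.argv[1:]);a=np.radians(a);ey=np.array([np.cos(a),np.sin(a),0]);ez=np.array([0,0,-1.])
    G=T.from_matrix(np.c_[np.cross(ey,ez),ey,ez]);dp=np.array([x,y,z])-np.array([0,0,-.171])-s["position"]
    print("shift now",R.inv().apply(dp)*100,"turn",np.degrees((R.inv()*G).as_rotvec()),"shift after turn",G.inv().apply(dp)*100)
E
python3 d.py .483 -.307 .28 -4.2
```

```text
t 0.10 grasp [0.26 0.51 0.23] yawy 63.2 F [-0.65  0.2  -0.21] w 0.0920 ff 0.0 j [ 0.89  0.16  1.6  -0.    1.39 -0.21]
shift now [-56.96 -63.1   -4.63] turn [-0.1   0.04 67.4 ] shift after turn [-80.14  28.33  -4.72]
```

```bash
python3 -m pendant '-2 -2.2 -0.6 0 0 0;-2.4 -2.7 -0.6 0 0 0;-2.4 -2.7 -0.6 0 0 0;-2.4 -2.7 -0.6 0 0 0;-2.4 -2.7 -0.6 0 0 0;-2.4 -2.7 -0.6 0 0 0;-2.4 -2.7 -0.6 0 0 0;-2.4 -2.7 -0.4 0 0 0;-2.4 -2.7 0 0 0 0;-2.4 -2.7 0 0 0 0;-2.4 -2.7 0 0 0 0;-2.4 -2.7 0 0 0 0' && python3 -m pendant '-2.4 -2.7 0 0 0 0;-2.4 -2.7 0 0 0 0;-2.4 -2.7 0 0 0 0;-2.4 -2.7 0 0 0 0;-2.4 -2.7 0 0 0 0;-2.4 -2.7 0 0 0 0;-2.4 -2.7 0 0 0 0;-2.4 -2.7 0 0 0 0;-2.4 -2.7 0 0 0 0;-2.4 -2.7 0 0 0 0;-2.4 -2.7 0 0 0 0;-2 -2 0 0 0 0' && python3 -m pendant '0 0 0 0 0 6.8;0 0 0 0 0 6.8;0 0 0 0 0 6.8;0 0 0 0 0 6.8;0 0 0 0 0 6.8;0 0 0 0 0 6.8;0 0 0 0 0 6.8;0 0 0 0 0 6.8;0 0 0 0 0 6.8;0 0 0 0 0 6.2;0 0 0 0 0 0;0 0 0 0 0 0'
python3 d.py .483 -.307 .28 -4.2
python3 - <<'E'
from cell import r
import cv2,numpy as np
i=r.camera_info("wrist");p,d=r.grab_frame("wrist");np.savez("pics/wrist1.npz",p=p,d=d,**i);cv2.imwrite("pics/wrist1.png",p);print(i)
E
```

```text
time: 1.1
position: [0.3687, 0.0988, 0.4505]
orientation: [0.0, 0.232, 0.973, 0.0]
contact_force: [0.5, 0.1, 0.3]
grip_width: 0.0918
finger_force: 0.0
time: 2.1
position: [0.4794, -0.3131, 0.4499]
orientation: [-0.0, 0.232, 0.973, 0.0]
contact_force: [-0.4, 0.7, 0.2]
grip_width: 0.0913
finger_force: 0.0
time: 3.1
position: [0.4794, -0.3105, 0.4503]
orientation: [-0.0, 0.732, 0.682, -0.0]
contact_force: [0.0, -0.5, 0.3]
grip_width: 0.092
finger_force: 0.0
t 3.10 grasp [ 0.48 -0.31  0.28] yawy -4.0 F [ 0.03 -0.46  0.32] w 0.0920 ff 0.0 j [-0.79  0.12  1.55 -0.    1.47 -0.72]
shift now [ 0.38  0.33 -0.07] turn [-0.04 -0.03  0.17] shift after turn [ 0.38  0.33 -0.07]
{'K': array([[371.64829954,   0.        , 320.29114775],
       [  0.        , 371.64829954, 244.87775021],
       [  0.        ,   0.        ,   1.        ]]), 'rvec': array([-2.90012679,  0.10222741,  0.01335826]), 'tvec': array([-0.50076317, -0.30615359,  0.36850634])}
```

View pics/wrist1.png

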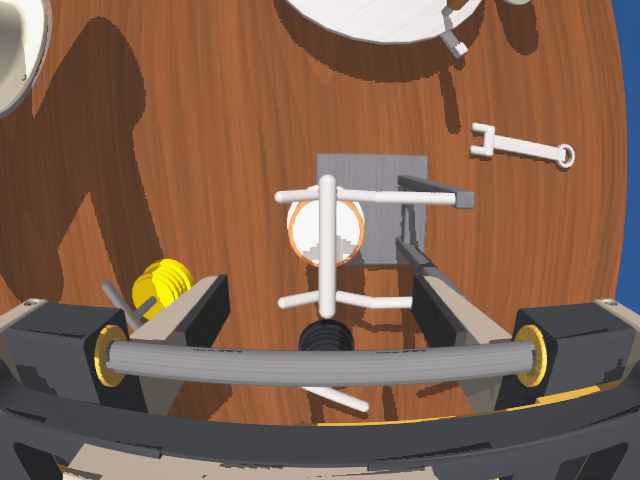

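The wrist view shows the bar upright in the image, from (327,177) to (327,317), lying in both V's and between the open fingers. I'll cast those end pixels onto z = 0.19.

```bash
cat >> h.py <<'E'
def fray(n,uv,z):
    p,d,K,R,t=load(n);uv=np.atleast_2d(np.float64(uv));f=K[0,0]
    a=(uv-K[:2,2])/f;th=np.hypot(*a.T);c=np.c_[a*(np.sin(th)/th)[:,None],np.cos(th)]@R
    o=-R.T@t; return o+c*((z-o[2])/c[:,2])[:,None]
E
python3 - <<'E'
from h import *
np.set_printoptions(precision=4,suppress=True)
p,d,*_=load("wrist1");g=p.astype(int)
# bar midline columns per row
for v in (200,215,245,270,285,310):
    row=(g[v].min(-1)>90)&(g[v].max(-1)-g[v].min(-1)<30); print(v,np.nonzero(row[310:345])[0]+310,d[v,327])
b=fray("wrist1",[[327,177],[327,317]],.19);y=b[0]-b[1];print(b,b.mean(0),np.hypot(*y[:2]),np.degrees(np.arctan2(-y[0],y[1])))
E
```

```text
200 [311 312 313 314 315 316 317 318 319 320 321 322 323 324 325 326 327 328
 329 330 331 332 333 334 335 336 337 338 339] 0.23399879
215 [310 311 312 313 314 315 316 317 318 319 320 321 322 323 324 325 326 327
 328 329 330 331 332 333 334 335 336 337 338 339 340 341 342 343 344] 0.23662128
245 [310 311 312 313 314 315 316 317 318 319 320 321 322 323 324 325 326 327
 328 329 330 331 332 333 334 335 336 337 338 339 340 341 342 343 344] 0.24085459
270 [318 319 320 321 322 323 324 325 326 327 328 329 330 331 332 333 334 335] 0.24558304
285 [318 319 320 321 322 323 324 325 326 327 328 329 330 331 332 333 334 335] 0.24828583
310 [318 319 320 321 322 323 324 325 326 327 328 329 330 331 332 333 334 335] 0.25214702
[[ 0.4882 -0.2587  0.19  ]
 [ 0.4817 -0.3561  0.19  ]] [ 0.485  -0.3074  0.19  ] 0.09760104639318715 -3.7899713321862163
```

```bash
python3 -m pendant '0.35 0.5 1 0 0 0;0 0 2 0 0 0;0 0 2 0 0 0;0 0 2 0 0 0;0 0 1.5 0 0 0;0 0 0.6 0 0 0;0 0 0 0 0 0' && python3 -m pendant '0 0 0 0 0 0;0 0 0 0 0 0;0 0 0 0 0 0;0 0 0 0 0 0;0 0 0 0 0 0;0 0 0 0 0 0;0 0 0 0 0 0;0 0 0 0 0 0' 0.5 45; python3 d.py .4845 -.3074 .19 -4
```

```text
time: 3.73
position: [0.4844, -0.3068, 0.3572]
orientation: [-0.002, 0.732, 0.681, -0.0]
contact_force: [0.1, 0.3, -0.3]
grip_width: 0.092
finger_force: 0.0
time: 4.4
position: [0.4847, -0.3075, 0.3598]
orientation: [0.0, 0.733, 0.681, 0.0]
contact_force: [0.0, -0.3, 0.1]
grip_width: 0.0403
finger_force: 0.0
t 4.40 grasp [ 0.48 -0.31  0.19] yawy -4.2 F [ 0.02 -0.26  0.08] w 0.0403 ff 0.0 j [-0.78  0.19  1.65  0.    1.3  -0.7 ]
shift now [ 0.01 -0.02 -0.12] turn [ 0.    0.   -0.21] shift after turn [ 0.01 -0.02 -0.12]
```

```bash
python3 -m pendant '0 0 0 0 0 0;0 0 0 0 0 0;0 0 0 0 0 0;0 0 0 0 0 0;0 0 0 0 0 0;0 0 0 0 0 0;0 0 0 0 0 0' && python3 -m pendant '0 0 -0.5 0 0 0;0 0 -0.8 0 0 0;0 0 -0.8 0 0 0;0 0 -0.6 0 0 0;0 0 -0.2 0 0 0;0 0 0 0 0 0;0 0 0 0 0 0'; python3 d.py .40 -.3 .217 -4
```

```text
time: 4.98
position: [0.4845, -0.3075, 0.3597]
orientation: [-0.0, 0.733, 0.681, -0.0]
contact_force: [-3.4, 1.3, 1.7]
grip_width: 0.0106
finger_force: 45.0
time: 5.57
position: [0.4847, -0.3074, 0.3888]
orientation: [0.0, 0.733, 0.681, 0.0]
contact_force: [-0.2, 0.0, -3.5]
grip_width: 0.0107
finger_force: 45.0
t 5.57 grasp [ 0.48 -0.31  0.22] yawy -4.2 F [-0.17  0.03 -3.46] w 0.0107 ff 45.0 j [-0.78  0.17  1.62  0.    1.36 -0.7 ]
shift now [ 0.12 -8.51  0.08] turn [ 0.01  0.01 -0.2 ] shift after turn [ 0.15 -8.5   0.08]
```

```bash
python3 -m pendant '0 -0.8 0 0 0 0;0 -1.5 0 0 0 0;0 -1.5 0 0 0 0;0 -1.5 0 0 0 0;0 -1.5 0 0 0 0;0 -1.5 0 0 0 0;0 -0.9 0 0 0 0;0 0 -1 0 0 0;0 0 -2 0 0 0;0 0 -1 0 0 0;0 0 0 0 0 0'; python3 d.py .567 .0095 .26 -4.2
python3 - <<'E'
from cell import r
import cv2,numpy as np
i=r.camera_info("side");p,d=r.grab_frame("side");np.savez("pics/side1.npz",p=p,d=d,**i);cv2.imwrite("pics/side1.png",p[150:480,200:520])
E
```

```text
time: 6.48
position: [0.3938, -0.3013, 0.4323]
orientation: [0.003, 0.732, 0.681, -0.0]
contact_force: [-0.7, 0.5, -2.1]
grip_width: 0.011
finger_force: 45.0
t 6.48 grasp [ 0.39 -0.3   0.26] yawy -4.2 F [-0.65  0.45 -2.11] w 0.0110 ff 45.0 j [-0.9  -0.07  1.78  0.    1.43 -0.82]
shift now [32.27 15.01  0.05] turn [0.27 0.27 0.01] shift after turn [32.27 15.    0.13]
```

View pics/side1.png

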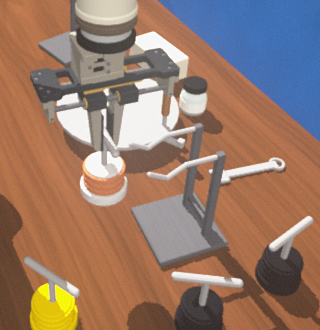

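The mandrel hangs upright in the gripper and clear of the prongs. In the crop the mandrel is at (103,175) and the stand at (180,200).

```bash
python3 -m pendant '1.5 0 0 0 0 0;3 0 0 0 0 0;3 0 0 0 0 0;3 0 0 0 0 0;3 1 0 0 0 0;3 2 0 0 0 0;1.5 1 0 0 0 0;0.5 0.5 0 0 0 0;0 0 0 0 0 0;0 0 0 0 0 0;0 0 0 0 0 0'
python3 - <<'E'
from cell import r
import cv2,numpy as np
i=r.camera_info("wrist");p,d=r.grab_frame("wrist");np.savez("pics/wrist2.npz",p=p,d=d,**i);cv2.imwrite("pics/wrist2.png",p)
E
python3 d.py .567 .0095 .26 -4.2
```

```text
time: 7.45
position: [0.451, -0.1202, 0.4282]
orientation: [-0.0, 0.733, 0.68, -0.0]
contact_force: [-0.9, -0.5, -2.9]
grip_width: 0.0106
finger_force: 45.0
t 7.50 grasp [ 0.45 -0.12  0.26] yawy -4.3 F [-0.41 -0.73 -3.19] w 0.0104 ff 45.0 j [-0.52 -0.15  1.86 -0.    1.43 -0.45]
shift now [13.81 10.6  -0.27] turn [-0.05  0.   -0.08] shift after turn [13.8  10.63 -0.26]
```

View pics/wrist2.png

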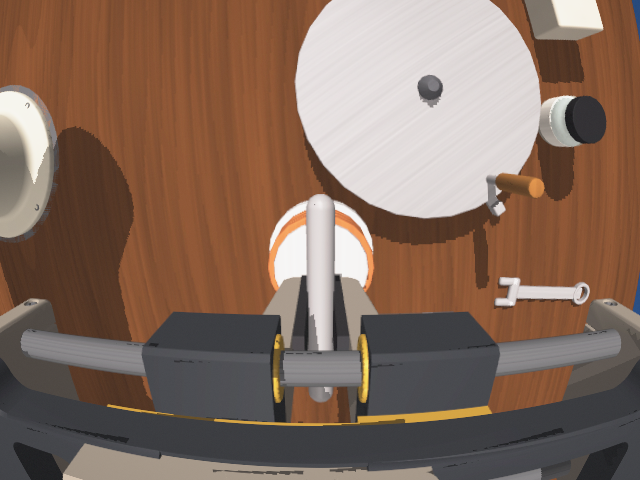

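The wrist view shows the spigot at (430,87), most of the disc rim, and the handle at (535,187). I'll fit the rim and the spigot in this view.

Run:
```python
from h import *
from scipy.optimize import least_squares
np.set_printoptions(precision=4,suppress=True)
p,d,*_=load("wrist2");g=p.astype(int);V,U=np.mgrid[:480,:640]
m=((g.min(-1)>140)&(np.hypot(U-420,V-90)<140)).astype(np.uint8)
m=cv2.morphologyEx(m,cv2.MORPH_OPEN,np.ones((5,5)))
c=max(cv2.findContours(m,0,1)[0],key=cv2.contourArea)[:,0];c=c[(c[:,1]>3)]
X=fray("wrist2",c,.04)[:,:2];k=np.hypot(*(X-[.567,.01]).T)>.12;X=X[k]
f=least_squares(lambda q:np.hypot(*(X-q[:2]).T)-q[2],[.566,.008,.135],loss="soft_l1",f_scale=.001);print("disc",f.x,np.median(abs(f.fun)),len(X))
sp=(g.max(-1)<125)&(np.hypot(U-430,V-88)<17);v,u=np.nonzero(sp);print("spig px",u.min(),u.max(),v.min(),v.max(),u.mean(),v.mean())
print(fray("wrist2",[[430,86.5]],.054),fray("wrist2",[[u.mean(),v.mean()]],.048),fray("wrist2",[[536,188]],.135))
# mandrel bar position by rays
print("bar end",fray("wrist2",[[320,196]],.2625))
```

```text
disc [0.5707 0.0104 0.1336] 0.0004152159841737252 594
spig px 418 442 75 100 429.04040404040404 88.10858585858585
[[0.5676 0.0087 0.054 ]] [[0.5683 0.0081 0.048 ]] [[ 0.633 -0.086  0.135]]
bar end [[ 0.4553 -0.0702  0.2625]]
```

```bash
python3 -m pendant '1.8 1.4 0 0 0 0;3 2.4 0 0 0 0;3 2.4 0 0 0 0;3 2.4 0 0 0 0;2 1.4 0 0 0 0;1 0.7 0 0 0 0;0 0 1.5 0 0 0;0 0 2.5 0 0 0;0 0 1.5 0 0 0;0 0 0 0 0 0;0 0 0 0 0 0'; python3 d.py .5685 .0093 .15 -4.2
python3 - <<'E'
from cell import r
import cv2,numpy as np
i=r.camera_info("side");p,d=r.grab_frame("side");np.savez("pics/side2.npz",p=p,d=d,**i);cv2.imwrite("pics/side2.png",cv2.resize(p[160:330,220:440],None,fx=3,fy=3))
E
```

```text
time: 8.42
position: [0.5677, 0.0092, 0.373]
orientation: [-0.001, 0.733, 0.68, -0.001]
contact_force: [0.0, -0.8, -2.6]
grip_width: 0.0105
finger_force: 45.0
t 8.42 grasp [0.57 0.01 0.2 ] yawy -4.3 F [ 0.04 -0.84 -2.61] w 0.0105 ff 45.0 j [-0.2   0.17  1.65 -0.    1.33 -0.12]
shift now [0.02 0.09 5.2 ] turn [-0.14  0.01 -0.09] shift after turn [0.02 0.08 5.2 ]
```

View pics/side2.png

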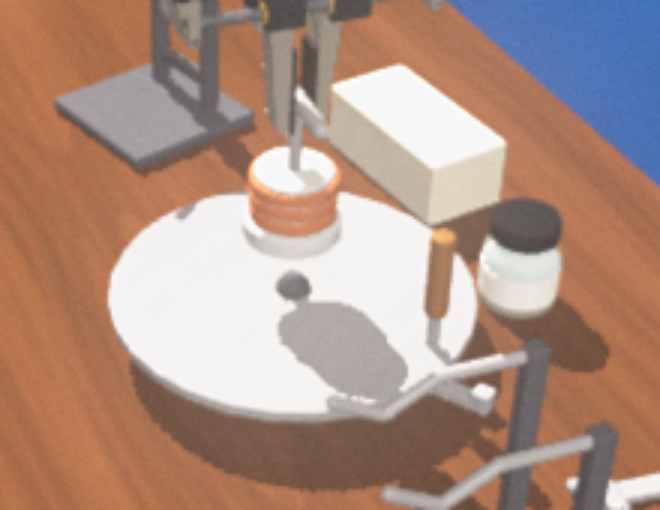

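The mandrel is upright above the table. Its foot, centred near (293,228), lines up with the spigot at (293,286).

```bash
python3 -m pendant '0 0.05 1 0 0 0;0 0 1.5 0 0 0;0 0 0.8 0 0 0;0 0 0.4 0 0 0;0 0 0.4 0 0 0;0 0 0.3 0 0 0;0 0 0 0 0 0;0 0 0 0 0 0'; python3 d.py .5685 .0093 .15 -4.2
```

```text
time: 9.13
position: [0.5689, 0.0102, 0.33]
orientation: [0.0, 0.733, 0.681, 0.0]
contact_force: [-0.2, 0.5, -2.6]
grip_width: 0.0108
finger_force: 45.0
t 9.13 grasp [0.57 0.01 0.16] yawy -4.2 F [-0.25  0.5  -2.62] w 0.0108 ff 45.0 j [-0.19  0.21  1.69 -0.    1.24 -0.12]
shift now [-0.09 -0.03  0.9 ] turn [0.03 0.01 0.  ] shift after turn [-0.09 -0.03  0.9 ]
```

```bash
python3 -m pendant '0 0 0.3 0 0 0;0 0 0.2 0 0 0;0 0 0.2 0 0 0;0 0 0.1 0 0 0;0 0 0 0 0 0;0 0 0 0 0 0'; python3 d.py .5685 .0093 .15 -4.2
```

```text
time: 9.63
position: [0.5687, 0.0103, 0.3216]
orientation: [-0.0, 0.733, 0.681, -0.0]
contact_force: [-0.6, -1.0, -2.9]
grip_width: 0.0107
finger_force: 45.0
t 9.63 grasp [0.57 0.01 0.15] yawy -4.2 F [-0.6  -0.98 -2.88] w 0.0107 ff 45.0 j [-0.19  0.22  1.7   0.    1.23 -0.12]
shift now [-0.1  -0.01  0.06] turn [-0.01 -0.   -0.  ] shift after turn [-0.1  -0.01  0.06]
```

```bash
python3 -m pendant '0 0 0.1 0 0 0;0 0 0.1 0 0 0;0 0 0 0 0 0;0 0 0 0 0 0'; python3 d.py .5685 .0093 .15 -4.2
```

```text
time: 9.97
position: [0.5689, 0.0102, 0.3199]
orientation: [0.0, 0.733, 0.681, 0.0]
contact_force: [0.3, 0.6, -1.6]
grip_width: 0.0105
finger_force: 45.0
t 9.97 grasp [0.57 0.01 0.15] yawy -4.2 F [ 0.35  0.6  -1.56] w 0.0105 ff 45.0 j [-0.19  0.22  1.7  -0.    1.22 -0.12]
shift now [-0.09 -0.03 -0.11] turn [ 0.03  0.01 -0.  ] shift after turn [-0.09 -0.03 -0.11]
```

```bash
python3 -m pendant '0 0 0.1 0 0 0;0 0 0 0 0 0;0 0 0 0 0 0' && python3 -m pendant '0 0 0 0 0 0;0 0 0 0 0 0;0 0 0 0 0 0;0 0 0 0 0 0;0 0 0 0 0 0;0 0 -0.5 0 0 0;0 0 -1.5 0 0 0;0 0 -3 0 0 0;0 0 -3 0 0 0;0 0 -1 0 0 0;0 0 0 0 0 0;0 0 0 0 0 0' 4.4; python3 d.py .632 -.085 .23 -4.2
python3 - <<'E'
from cell import r
import cv2,numpy as np
i=r.camera_info("wrist");p,d=r.grab_frame("wrist");np.savez("pics/wrist3.npz",p=p,d=d,**i);cv2.imwrite("pics/wrist3.png",p)
i=r.camera_info("side");q,d=r.grab_frame("side");np.savez("pics/side3.npz",p=q,d=d,**i)
cv2.imwrite("pics/both3.png",np.hstack([cv2.resize(p,(440,330)),cv2.resize(q[160:325,220:395],(350,330))]))
E
```

```text
time: 10.22
position: [0.569, 0.0102, 0.3199]
orientation: [0.001, 0.733, 0.681, 0.0]
contact_force: [-2.1, 0.3, 5.7]
grip_width: 0.0108
finger_force: 45.0
time: 11.22
position: [0.5687, 0.0102, 0.4085]
orientation: [0.0, 0.733, 0.681, 0.0]
contact_force: [0.3, -0.1, -1.1]
grip_width: 0.0437
finger_force: 0.0
t 11.22 grasp [0.57 0.01 0.24] yawy -4.2 F [ 0.26 -0.09 -1.08] w 0.0437 ff 0.0 j [-0.19  0.14  1.61 -0.    1.39 -0.12]
shift now [-9.03  7.01  0.75] turn [ 0.02  0.   -0.  ] shift after turn [-9.03  7.01  0.75]
```

View pics/both3.png

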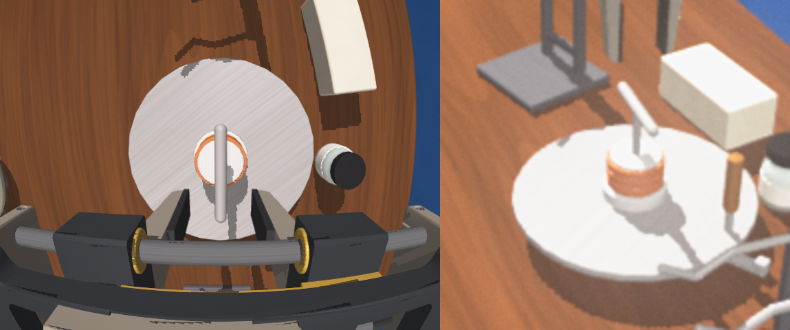

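The picture shows the mandrel upright and released on the table centre, at (218,158) in the left part and (635,165) in the right. I'll refit the rim from this better view.

```bash
python3 - <<'E'
from h import *
from scipy.optimize import least_squares
np.set_printoptions(precision=4,suppress=True)
p,d,*_=load("wrist3");g=p.astype(int);V,U=np.mgrid[:480,:640]
m=((g.min(-1)>140)&(g.max(-1)-g.min(-1)<40)&(np.hypot(U-321,V-215)<150)&(V<270)).astype(np.uint8)
m=cv2.morphologyEx(m,cv2.MORPH_OPEN,np.ones((5,5)))
c=max(cv2.findContours(m,0,1)[0],key=cv2.contourArea)[:,0];c=c[c[:,1]<265]
X=fray("wrist3",c,.04)[:,:2];X=X[np.hypot(*(X-[.568,.01]).T)>.12]
for rr in (None,.135):
    F=lambda q:np.hypot(*(X-q[:2]).T)-(q[2] if rr is None else rr)
    f=least_squares(F,[.566,.008,.135],loss="soft_l1",f_scale=.001);print("disc",f.x,np.median(abs(f.fun)),len(X))
E
python3 d.py .6326 -.0858 .24 -4.2
```

```text
disc [0.5709 0.0099 0.1333] 0.0004634628407646224 496
disc [0.5707 0.0076 0.135 ] 0.0010797505225699222 496
t 11.32 grasp [0.57 0.01 0.24] yawy -4.2 F [-0.29  0.72 -0.47] w 0.0442 ff 0.0 j [-0.19  0.14  1.61 -0.    1.39 -0.12]
shift now [-9.11  7.12 -0.48] turn [-0.2  -0.02 -0.01] shift after turn [-9.11  7.12 -0.45]
```

```bash
python3 -m pendant '-1.8 1.4 0 0 0 0;-2.7 2.1 0 0 0 0;-2.7 2.1 0 0 0 0;-1.6 1.2 0 0 0 0;-0.3 0.3 1 0 0 0;0 0 2 0 0 0;0 0 2 0 0 0;0 0 0 0 0 0;0 0 0 0 0 0'; python3 d.py .6325 -.0858 .12 -4.2
python3 - <<'E'
from cell import r
import cv2,numpy as np
i=r.camera_info("wrist");p,d=r.grab_frame("wrist");np.savez("pics/wrist4.npz",p=p,d=d,**i);cv2.imwrite("pics/wrist4.png",p)
E
```

```text
time: 12.07
position: [0.6318, -0.0848, 0.3557]
orientation: [-0.003, 0.732, 0.681, -0.001]
contact_force: [0.7, -0.3, 0.2]
grip_width: 0.0439
finger_force: 0.0
t 12.07 grasp [ 0.63 -0.08  0.18] yawy -4.2 F [ 0.72 -0.27  0.16] w 0.0439 ff 0.0 j [-0.32  0.36  1.46  0.    1.33 -0.25]
shift now [-0.11  0.11  6.47] turn [-0.33 -0.1   0.03] shift after turn [-0.1   0.07  6.47]
```

View pics/wrist4.png

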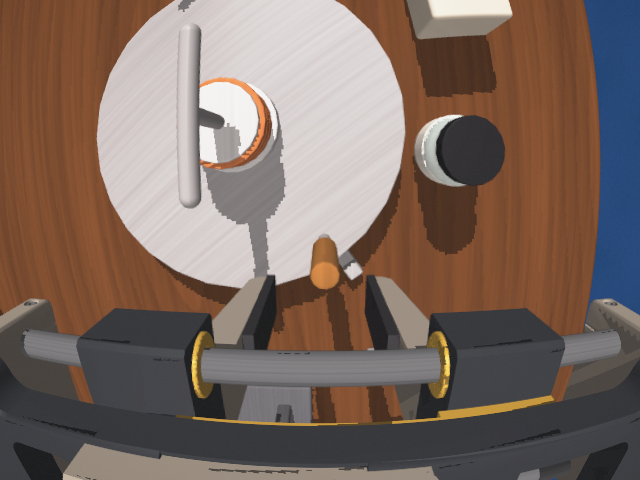

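The wrist view shows the handle top at (325,274), centred between the fingers. I'll check where that puts it.

```bash
python3 - <<'E'
from h import *
print(fray("wrist4",[[325.5,273]],.135))
E
python3 -m pendant '0 0 1 0 0 0;0 0 2 0 0 0;0 0 2 0 0 0;0 0 1 0 0 0;0 0 0.4 0 0 0;0 0 0 0 0 0;0 0 0 0 0 0'; python3 d.py .6325 -.0858 .12 -4.2
```

```text
[[ 0.63451247 -0.08410975  0.135     ]]
time: 12.7
position: [0.6332, -0.0857, 0.2958]
orientation: [0.001, 0.733, 0.681, 0.0]
contact_force: [-0.6, 0.5, -0.7]
grip_width: 0.0441
finger_force: 0.0
t 12.70 grasp [ 0.63 -0.09  0.12] yawy -4.2 F [-0.55  0.48 -0.68] w 0.0441 ff 0.0 j [-0.32  0.42  1.5   0.    1.22 -0.25]
shift now [-0.01 -0.07  0.48] turn [0.09 0.02 0.  ] shift after turn [-0.01 -0.07  0.48]
```

```bash
python3 -m pendant '0 0 0.4 0 0 0;0 0 0 0 0 0;0 0 0 0 0 0;0 0 0 0 0 0;0 0 0 0 0 0;0 0 0 0 0 0;0 0 0 0 0 0;0 0 0 0 0 0' 1 55; python3 d.py .6325 -.0858 .12 -4.2
python3 - <<'E'
import numpy as np
c=np.array([.5695,.0097]);a0=-56;n=48
a=np.radians(a0+np.arange(0,385,7.5));P=c+.115*np.c_[np.cos(a),np.sin(a)]
y=np.radians(-4.2);ey=np.array([np.cos(y),np.sin(y)]);ex=np.array([-ey[1],ey[0]])
D=np.diff(P,axis=0)*100
for k,d in enumerate(D):print("%d:%.2f %.2f"%(k+1,d@ex,d@ey),end="; ")
E
```

```text
time: 13.37
position: [0.633, -0.0857, 0.2911]
orientation: [0.0, 0.733, 0.681, 0.0]
contact_force: [-0.2, -0.0, 2.8]
grip_width: 0.0168
finger_force: 55.0
t 13.37 grasp [ 0.63 -0.09  0.12] yawy -4.2 F [-0.24 -0.01  2.84] w 0.0168 ff 55.0 j [-0.32  0.42  1.51  0.    1.21 -0.25]
shift now [-0.01 -0.05  0.01] turn [0.03 0.01 0.  ] shift after turn [-0.01 -0.05  0.01]
1:1.01 1.12; 2:1.14 0.98; 3:1.26 0.82; 4:1.36 0.65; 5:1.43 0.47; 6:1.48 0.28; 7:1.50 0.08; 8:1.50 -0.12; 9:1.47 -0.31; 10:1.42 -0.50; 11:1.34 -0.68; 12:1.24 -0.85; 13:1.12 -1.01; 14:0.98 -1.14; 15:0.82 -1.26; 16:0.65 -1.36; 17:0.47 -1.43; 18:0.28 -1.48; 19:0.08 -1.50; 20:-0.12 -1.50; 21:-0.31 -1.47; 22:-0.50 -1.42; 23:-0.68 -1.34; 24:-0.85 -1.24; 25:-1.01 -1.12; 26:-1.14 -0.98; 27:-1.26 -0.82; 28:-1.36 -0.65; 29:-1.43 -0.47; 30:-1.48 -0.28; 31:-1.50 -0.08; 32:-1.50 0.12; 33:-1.47 0.31; 34:-1.42 0.50; 35:-1.34 0.68; 36:-1.24 0.85; 37:-1.12 1.01; 38:-0.98 1.14; 39:-0.82 1.26; 40:-0.65 1.36; 41:-0.47 1.43; 42:-0.28 1.48; 43:-0.08 1.50; 44:0.12 1.50; 45:0.31 1.47; 46:0.50 1.42; 47:0.68 1.34; 48:0.85 1.24; 49:1.01 1.12; 50:1.14 0.98; 51:1.26 0.82;
```

```bash
python3 -m pendant '0.3 0.3 0 0 0 0;0.7 0.8 0 0 0 0;1.15 1 0 0 0 0;1.25 0.8 0 0 0 0;1.35 0.65 0 0 0 0;1.45 0.45 0 0 0 0;0.8 0.15 0 0 0 0'; python3 d.py
```

```text
time: 13.95
position: [0.6808, -0.0169, 0.2912]
orientation: [0.001, 0.732, 0.681, 0.001]
contact_force: [4.7, -1.5, 1.9]
grip_width: 0.0171
finger_force: 55.0
t 13.95 grasp [ 0.68 -0.02  0.12] yawy -4.1 F [ 4.67 -1.46  1.93] w 0.0171 ff 55.0 j [-0.2   0.52  1.37  0.    1.25 -0.13]
```

```bash
python3 -m pendant '0.7 0.15 0 0 0 0;1.5 0.1 0 0 0 0;1.5 -0.1 0 0 0 0;1.45 -0.3 0 0 0 0;1.4 -0.5 0 0 0 0;1.35 -0.7 0 0 0 0;1.25 -0.85 0 0 0 0;1.1 -1 0 0 0 0;1 -1.15 0 0 0 0;0.8 -1.25 0 0 0 0;0.65 -1.35 0 0 0 0;0.45 -1.45 0 0 0 0' && python3 -m pendant '0.3 -1.5 0 0 0 0;0.1 -1.5 0 0 0 0;-0.1 -1.5 0 0 0 0;-0.3 -1.45 0 0 0 0;-0.5 -1.4 0 0 0 0;-0.7 -1.35 0 0 0 0;-0.85 -1.25 0 0 0 0;-0.5 -0.55 0 0 0 0;0 0 0 0 0 0'; python3 d.py
python3 - <<'E'
import numpy as np
from cell import r
p=r.observe()["position"][:2]-[.5695,.0097];print(np.hypot(*p),np.degrees(np.arctan2(p[1],p[0])))
E
```

```text
time: 14.95
position: [0.604, 0.1201, 0.2911]
orientation: [-0.001, 0.732, 0.681, 0.0]
contact_force: [0.6, 1.0, 6.5]
grip_width: 0.0169
finger_force: 55.0
time: 15.7
position: [0.4973, 0.1001, 0.2911]
orientation: [0.001, 0.733, 0.681, -0.001]
contact_force: [2.2, -3.4, 4.7]
grip_width: 0.017
finger_force: 55.0
t 15.70 grasp [0.5  0.1  0.12] yawy -4.2 F [ 2.19 -3.41  4.74] w 0.0170 ff 55.0 j [-0.04  0.11  1.89 -0.    1.14  0.04]
0.11567612917805925 128.58912640808603
```

```bash
python3 -m pendant '-0.5 -0.5 0 0 0 0;-1.15 -1 0 0 0 0;-1.25 -0.8 0 0 0 0;-1.35 -0.65 0 0 0 0;-1.45 -0.45 0 0 0 0;-1.5 -0.3 0 0 0 0;-1.5 -0.1 0 0 0 0;-1.5 0.1 0 0 0 0;-1.45 0.3 0 0 0 0;-1.4 0.5 0 0 0 0;-1.35 0.7 0 0 0 0;-1.25 0.85 0 0 0 0' && python3 -m pendant '-1.1 1 0 0 0 0;-1 1.15 0 0 0 0;-0.8 1.25 0 0 0 0;-0.65 1.35 0 0 0 0;-0.45 1.45 0 0 0 0;-0.3 1.5 0 0 0 0;-0.1 1.5 0 0 0 0;0.1 1.5 0 0 0 0;0.15 0.75 0 0 0 0;0 0 0 0 0 0'; python3 d.py
python3 - <<'E'
import numpy as np
from cell import r
p=r.observe()["position"][:2]-[.5695,.0097];print(np.hypot(*p),np.degrees(np.arctan2(p[1],p[0])))
E
```

```text
time: 16.7
position: [0.4739, -0.0542, 0.2911]
orientation: [-0.0, 0.733, 0.681, 0.001]
contact_force: [4.8, 4.6, 4.7]
grip_width: 0.0168
finger_force: 55.0
time: 17.53
position: [0.5858, -0.1036, 0.2911]
orientation: [-0.0, 0.732, 0.681, 0.0]
contact_force: [-0.2, -0.4, 7.6]
grip_width: 0.017
finger_force: 55.0
t 17.53 grasp [ 0.59 -0.1   0.12] yawy -4.2 F [-0.18 -0.44  7.58] w 0.0170 ff 55.0 j [-0.38  0.32  1.64  0.    1.18 -0.31]
0.11448846187230734 -81.81029703309545
```

```bash
python3 -m pendant '0.2 0.75 0 0 0 0;0.5 1.4 0 0 0 0;0.7 1.35 0 0 0 0;0.85 1.25 0 0 0 0;1 1.1 0 0 0 0;1.15 1 0 0 0 0;0.6 0.4 0 0 0 0;0 0 0 0 0 0;0 0 0 0 0 0'; python3 d.py
python3 - <<'E'
import numpy as np
from cell import r
p=r.observe()["position"][:2]-[.5695,.0097];print(np.hypot(*p),np.degrees(np.arctan2(p[1],p[0])))
E
```

```text
time: 18.28
position: [0.661, -0.0594, 0.2911]
orientation: [0.001, 0.732, 0.681, 0.0]
contact_force: [2.3, -1.3, 5.7]
grip_width: 0.0171
finger_force: 55.0
t 18.28 grasp [ 0.66 -0.06  0.12] yawy -4.1 F [ 2.3  -1.27  5.68] w 0.0171 ff 55.0 j [-0.27  0.48  1.43 -0.    1.23 -0.2 ]
0.11462497740985736 -37.07458508028366
```

```bash
python3 -m pendant '0 0 0 0 0 0;0 0 0 0 0 0;0 0 0 0 0 0;0 0 0 0 0 0;0 0 -0.5 0 0 0;0 0 -2 0 0 0;0 0 -3 0 0 0;0 0 -3 0 0 0;0 0 -3 0 0 0;0 0 -1.5 0 0 0;0 0 0 0 0 0;0 0 0 0 0 0' 5; python3 -m pendant '-1 -1 0 0 0 0;-1 -2.5 0 0 0 0;0 -2.5 0 0 0 0;0 -1.5 0 0 0 0;0 0 0 0 0 0;0 0 0 0 0 0' ;python3 d.py .569 .01 .25 14
python3 - <<'E'
from cell import r
import cv2,numpy as np
i=r.camera_info("wrist");p,d=r.grab_frame("wrist");np.savez("pics/wrist5.npz",p=p,d=d,**i);cv2.imwrite("pics/wrist5.png",p)
i=r.camera_info("top");p,d=r.grab_frame("top");np.savez("pics/top5.npz",p=p,d=d,**i)
E
```

```text
time: 19.28
position: [0.6608, -0.0597, 0.4213]
orientation: [0.001, 0.733, 0.681, 0.0]
contact_force: [-0.6, -0.2, -0.7]
grip_width: 0.05
finger_force: 0.0
time: 19.78
position: [0.5841, -0.0741, 0.4188]
orientation: [-0.001, 0.733, 0.681, -0.001]
contact_force: [-0.5, -0.1, -0.7]
grip_width: 0.0505
finger_force: 0.0
t 19.78 grasp [ 0.58 -0.07  0.25] yawy -4.2 F [-0.45 -0.1  -0.72] w 0.0505 ff 0.0 j [-0.33  0.19  1.54  0.    1.42 -0.26]
shift now [ 8.27 -2.12 -0.21] turn [ -0.15  -0.08 -18.22] shift after turn [ 8.52  0.57 -0.22]
```

View pics/wrist5.png

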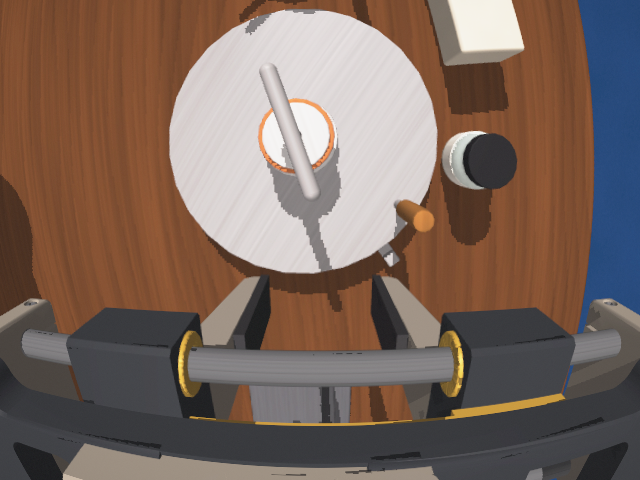

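The handle, at (422,215), has gone past the pointer at (390,258). The mandrel is still seated, with its bar from (267,66) to (314,196).

Run:
```python
from h import *
b=fray("wrist5",[[267,66],[314,196]],.15);y=b[0]-b[1];print(b,b.mean(0),np.hypot(*y[:2]),np.degrees(np.arctan2(-y[0],y[1])))
```

```text
[[ 0.55820265  0.05657593  0.15      ]
 [ 0.58290842 -0.03472037  0.15      ]] [0.57055553 0.01092778 0.15      ] 0.09458007198137353 15.142186182844974
```

```bash
python3 -m pendant '0 0 0 0 0 -6.4;0 0 0 0 0 -6.4;0 0 0 0 0 -6.4;1.5 0.1 0 0 0 0;2.5 0.2 0 0 0 0;2.5 0.3 0 0 0 0;1.5 0.2 0 0 0 0;0.5 0 0 0 0 0;0 0 0 0 0 0;0 0 0 0 0 0';python3 d.py .5695 .0103 .1488 15
python3 - <<'E'
from cell import r
from h import *
i=r.camera_info("wrist");p,d=r.grab_frame("wrist");np.savez("pics/wrist6.npz",p=p,d=d,**i)
g=p.astype(int);np.set_printoptions(linewidth=200)
m=((g.max(-1)-g.min(-1)<25)&(d>.2)&(d<.29)).astype(np.uint8)
c=max(cv2.findContours(m[:330],0,1)[0],key=cv2.contourArea);print(cv2.boundingRect(c),cv2.contourArea(c))
x,y,w,h=cv2.boundingRect(c)
b=fray("wrist6",[[x+w/2,y+3],[x+w/2,y+h-3]],.15);q=b[0]-b[1];print(b.mean(0),np.hypot(*q[:2]),np.degrees(np.arctan2(-q[0],q[1])))
E
```

```text
time: 20.72
position: [0.5705, 0.0102, 0.4205]
orientation: [0.0, 0.609, 0.793, -0.0]
contact_force: [-0.3, -0.2, -0.1]
grip_width: 0.05
finger_force: 0.0
t 20.72 grasp [0.57 0.01 0.25] yawy 15.0 F [-0.32 -0.18 -0.1 ] w 0.0500 ff 0.0 j [-0.19  0.14  1.59 -0.    1.42 -0.45]
shift now [ 0.04 -0.09 10.07] turn [-0.01  0.02 -0.04] shift after turn [ 0.04 -0.09 10.07]
(310, 179, 18, 138) 2096.0
[0.57032611 0.00999831 0.15      ] 0.09594670056255697 14.892308949782725
```

Aligned to within 1 mm, so I'll descend and grip.

```bash
python3 -m pendant '0 0 1 0 0 0;0 0 2.5 0 0 0;0 0 2.5 0 0 0;0 0 2 0 0 0;0 0 1.2 0 0 0;0 0 0.7 0 0 0;0 0 0 0 0 0' && python3 -m pendant '0 0 0 0 0 0;0 0 0 0 0 0;0 0 0 0 0 0;0 0 0 0 0 0;0 0 0 0 0 0;0 0 0 0 0 0;0 0 0 0 0 0;0 0 0 0 0 0' 0.5 45 ;python3 d.py .5695 .0103 .1488 15
```

```text
time: 21.35
position: [0.5699, 0.0096, 0.3199]
orientation: [-0.001, 0.609, 0.793, -0.001]
contact_force: [-0.6, -0.1, 0.1]
grip_width: 0.0498
finger_force: 0.0
time: 22.02
position: [0.5703, 0.01, 0.3221]
orientation: [0.0, 0.609, 0.793, -0.0]
contact_force: [-1.0, -0.7, 2.6]
grip_width: 0.0106
finger_force: 45.0
t 22.02 grasp [0.57 0.01 0.15] yawy 15.0 F [-1.01 -0.72  2.56] w 0.0106 ff 45.0 j [-0.19  0.22  1.69 -0.    1.23 -0.46]
shift now [ 0.05 -0.07  0.23] turn [0.   0.02 0.  ] shift after turn [ 0.05 -0.07  0.23]
```

```bash
python3 -m pendant '0 0 -0.5 0 0 0;0 0 -1 0 0 0;0 0 -1.5 0 0 0;0 0 -2.5 0 0 0;0 0 -3 0 0 0;0 0 -2 0 0 0;0 0 -0.5 0 0 0;0 0 0 0 0 0';python3 d.py .442 .298 .26 14.4; python3 -m pendant '1 -1 0 0 0 0;2 -2 0 0 0 0;3 -2 0 0 0 0;3 0 0 0 0 0;3 0 0 0 0 0;3 0 0 0 0 0;3 0 0 0 0 0;3 0 0 0 0 0;3 0 0 0 0 0.6;3 0 0 0 0 0;2 0 0 0 0 0;1 0 0 0 0 0'; python3 d.py .442 .298 .219 14.4
```

```text
time: 22.68
position: [0.5706, 0.01, 0.4338]
orientation: [0.002, 0.609, 0.793, 0.001]
contact_force: [0.4, -0.4, -3.3]
grip_width: 0.0107
finger_force: 45.0
t 22.68 grasp [0.57 0.01 0.26] yawy 15.0 F [ 0.38 -0.4  -3.26] w 0.0107 ff 45.0 j [-0.19  0.13  1.57  0.    1.44 -0.46]
shift now [31.14 -4.97  0.21] turn [0.21 0.09 0.6 ] shift after turn [31.09 -5.3   0.28]
time: 23.68
position: [0.4436, 0.289, 0.4293]
orientation: [-0.001, 0.612, 0.791, -0.001]
contact_force: [0.1, -0.3, -3.9]
grip_width: 0.0103
finger_force: 45.0
t 23.68 grasp [0.44 0.29 0.26] yawy 14.5 F [ 0.14 -0.34 -3.92] w 0.0103 ff 45.0 j [0.35 0.02 1.69 0.   1.43 0.09]
shift now [0.91 0.09 3.93] turn [-0.24 -0.03  0.14] shift after turn [0.91 0.07 3.93]
```

All 10 views are used, so I'll check the empty stand's prongs numerically from the wrist depth and the top depth.

```bash
python3 -m pendant '0.9 0.1 0 0 0 0;0 0 0 0 0 0;0 0 0 0 0 0' >/dev/null
python3 - <<'E'
from cell import r
from h import *
np.set_printoptions(precision=4,suppress=True)
i=r.camera_info("wrist");p,d=r.grab_frame("wrist");np.savez("pics/wrist7.npz",p=p,d=d,**i)
K=i["K"];R=cv2.Rodrigues(i["rvec"])[0];V,U=np.mgrid[:480,:640]
a=np.stack([U-K[0,2],V-K[1,2]],-1)/K[0,0];th=np.hypot(a[...,0],a[...,1])
c=np.dstack([a*(np.tan(th)/np.maximum(th,1e-9))[...,None]*d[...,None],d]);w=(c-i["tvec"])@R
a=np.radians(14.4);x=np.array([np.cos(a),np.sin(a)]);y=np.array([-x[1],x[0]]);o=np.array([.534,.3217])
q=np.dstack([(w[...,:2]-o)@x,(w[...,:2]-o)@y,w[...,2]])[d>0]
q=q[(q[:,2]>.165)&(q[:,2]<.21)&(abs(q[:,1])<.06)&(q[:,0]>-.045)&(q[:,0]<.11)]
for k in np.arange(-.04,.105,.01):
    for sg in(1,-1):
        u=q[(abs(q[:,0]-k)<.005)&(q[:,1]*sg>.015)]
        if len(u):print("%.2f"%k,sg,len(u),np.median(u[:,1:],axis=0),end=" | ")
    print()
print("min x",[q[q[:,1]*s>.015][:,0].min() for s in(1,-1) if (q[:,1]*s>.015).any()])
E
python3 d.py .442 .298 .219 14.4
```

```text
-0.03 1 160 [0.0368 0.1981] | -0.03 -1 81 [-0.0326  0.1976] | 
-0.02 1 165 [0.037  0.1938] | -0.02 -1 119 [-0.0328  0.1932] | 
-0.01 1 144 [0.0373 0.1882] | -0.01 -1 139 [-0.0332  0.1878] | 
0.00 1 170 [0.0373 0.1837] | 0.00 -1 152 [-0.0337  0.1834] | 
0.01 1 211 [0.0371 0.1875] | 0.01 -1 184 [-0.0339  0.1872] | 
0.02 1 214 [0.0373 0.1934] | 0.02 -1 183 [-0.0336  0.1927] | 
0.03 1 197 [0.0374 0.1986] | 0.03 -1 177 [-0.0337  0.1983] | 
0.04 1 160 [0.0373 0.1998] | 0.04 -1 131 [-0.0337  0.1997] | 
0.05 1 154 [0.0375 0.1997] | 0.05 -1 131 [-0.0334  0.1997] | 
0.06 1 140 [0.0374 0.1997] | 0.06 -1 121 [-0.0333  0.1998] | 
0.07 1 129 [0.0376 0.1996] | 0.07 -1 109 [-0.0333  0.1997] | 
0.08 1 298 [0.0398 0.1986] | 0.08 -1 358 [-0.033   0.1867] | 
0.09 1 227 [0.0393 0.2019] | 0.09 -1 356 [-0.0292  0.197 ] | 
0.10 1 29 [0.0376 0.2017] | 0.10 -1 51 [-0.0294  0.2008] | 
min x [np.float64(-0.03336802711078595), np.float64(-0.03294157791278767)]
t 23.98 grasp [0.44 0.29 0.26] yawy 14.3 F [ 0.7  -0.49 -1.97] w 0.0107 ff 45.0 j [ 0.36  0.03  1.68 -0.    1.43  0.11]
shift now [ 0.33 -0.13  4.12] turn [-0.05  0.04 -0.05] shift after turn [ 0.32 -0.13  4.12]
```

```bash
python3 -m pendant '0.5 0 1 0 0 0;0 0 2 0 0 0;0 0 1 0 0 0;0 0 0 0 0 0;0 0 0 0 0 0;0 0 0 0 0 0'; python3 d.py .5336 .3234 .219 14.4
```

```text
time: 24.48
position: [0.4428, 0.3007, 0.3923]
orientation: [0.0, 0.613, 0.79, 0.0]
contact_force: [-0.2, -0.2, -3.1]
grip_width: 0.0105
finger_force: 45.0
t 24.48 grasp [0.44 0.3  0.22] yawy 14.4 F [-0.25 -0.22 -3.12] w 0.0105 ff 45.0 j [ 0.37  0.06  1.72 -0.    1.35  0.12]
shift now [-0.05  9.36  0.24] turn [ 0.06 -0.01 -0.03] shift after turn [-0.06  9.36  0.23]
```

```bash
python3 -m pendant '0 0.7 0.2 0 0 0;0 1.5 0 0 0 0;0 1.5 0 0 0 0;0 1.5 0 0 0 0;0 1.5 0 0 0 0;0 1.5 0 0 0 0;0 0.9 0 0 0 0;0 0.3 0 0 0 0;0 0 0 0 0 0;0 0 0 0 0 0'; python3 d.py .5336 .3234 .191 14.4
```

```text
time: 25.32
position: [0.5335, 0.3242, 0.3899]
orientation: [-0.0, 0.613, 0.79, 0.0]
contact_force: [-0.7, -0.6, -3.0]
grip_width: 0.011
finger_force: 45.0
t 25.32 grasp [0.53 0.32 0.22] yawy 14.4 F [-0.7  -0.58 -3.01] w 0.0110 ff 45.0 j [0.35 0.29 1.47 0.   1.38 0.1 ]
shift now [-0.08 -0.01  2.79] turn [ 0. -0. -0.] shift after turn [-0.08 -0.01  2.79]
```

```bash
python3 -m pendant '0 0 0.5 0 0 0;0 0 0.7 0 0 0;0 0 0.6 0 0 0;0 0 0.3 0 0 0;0 0 0.2 0 0 0;0 0 0.2 0 0 0;0 0 0 0 0 0;0 0 0 0 0 0'; python3 d.py .5336 .3234 .191 14.4
```

```text
time: 25.98
position: [0.5336, 0.3242, 0.3648]
orientation: [0.0, 0.613, 0.79, 0.0]
contact_force: [0.6, -0.4, -2.8]
grip_width: 0.0107
finger_force: 45.0
t 25.98 grasp [0.53 0.32 0.19] yawy 14.4 F [ 0.63 -0.39 -2.77] w 0.0107 ff 45.0 j [ 0.35  0.31  1.49 -0.    1.33  0.1 ]
shift now [-0.08 -0.02  0.28] turn [0.01 0.   0.  ] shift after turn [-0.08 -0.02  0.28]
```

```bash
python3 -m pendant '0 0 0.2 0 0 0;0 0 0.1 0 0 0;0 0 0 0 0 0;0 0 0 0 0 0'; python3 d.py .5336 .3234 .191 14.4; python3 -m pendant '0 0 0.1 0 0 0;0 0 0 0 0 0;0 0 0 0 0 0'
```

```text
time: 26.32
position: [0.5336, 0.3242, 0.3619]
orientation: [0.0, 0.613, 0.79, 0.0]
contact_force: [-0.1, -0.7, -1.7]
grip_width: 0.0107
finger_force: 45.0
t 26.32 grasp [0.53 0.32 0.19] yawy 14.4 F [-0.06 -0.74 -1.72] w 0.0107 ff 45.0 j [0.35 0.32 1.5  0.   1.33 0.1 ]
shift now [-0.08 -0.02 -0.01] turn [ 0.02 -0.   -0.  ] shift after turn [-0.08 -0.02 -0.01]
time: 26.57
position: [0.5336, 0.3242, 0.3616]
orientation: [0.0, 0.613, 0.79, 0.0]
contact_force: [-3.3, -1.3, 3.0]
grip_width: 0.0104
finger_force: 45.0
```

The bar is now carried by the prongs, so I'll release it and back off straight up.

```bash
python3 -m pendant '0 0 0 0 0 0;0 0 0 0 0 0;0 0 0 0 0 0;0 0 0 0 0 0;0 0 0 0 0 0;0 0 0 0 0 0;0 0 0 0 0 0;0 0 0 0 0 0' 4.4 && python3 -m pendant '0 0 -0.5 0 0 0;0 0 -1.5 0 0 0;0 0 -2.5 0 0 0;0 0 -3 0 0 0;0 0 -2 0 0 0;0 0 -0.5 0 0 0;0 0 0 0 0 0;0 0 0 0 0 0'
python3 - <<'E'
from cell import r
from h import *
i=r.camera_info("wrist");p,d=r.grab_frame("wrist");np.savez("pics/wrist8.npz",p=p,d=d,**i)
g=p.astype(int);s=r.observe();print(s["position"],s["contact_force"])
m=((g.max(-1)-g.min(-1)<25)&(d>.2)&(d<.29)).astype(np.uint8)
print("bar depths along col 319", [(v,round(float(d[v,319]),4)) for v in range(170,330,10)])
m[:,:305]=0;m[:,335:]=0
v,u=np.nonzero(m[:330]);print(u.min(),u.max(),v.min(),v.max())
b=fray("wrist8",[[np.median(u[v<v.min()+15]),v.min()+3],[np.median(u[v>v.max()-15]),v.max()-3]],.19);q=b[0]-b[1];print(b.mean(0),np.hypot(*q[:2]),np.degrees(np.arctan2(-q[0],q[1])))
for n in("side","top"):
    i=r.camera_info(n);p,d=r.grab_frame(n);np.savez(f"pics/{n}8.npz",p=p,d=d,**i)
p,w=cloud("side8");h=cv2.cvtColor(p,cv2.COLOR_BGR2HSV)
c=(h[...,0]<14)&(h[...,1]>90)&(h[...,2]>150)&(w[...,2]>.08)&(w[...,1]>.2);print("copper",c.sum(),np.nanmedian(w[c],0),np.nanmin(w[c],0),np.nanmax(w[c],0))
E
```

```text
time: 27.23
position: [0.5335, 0.3242, 0.3607]
orientation: [-0.0, 0.613, 0.79, 0.0]
contact_force: [-1.7, -0.8, -0.8]
grip_width: 0.0441
finger_force: 0.0
time: 27.9
position: [0.5334, 0.3241, 0.4596]
orientation: [-0.0, 0.613, 0.79, -0.001]
contact_force: [-0.8, 0.8, 0.3]
grip_width: 0.0441
finger_force: 0.0
[0.53328716 0.32411924 0.45864971] [0.64522482 0.31033611 0.27193016]
bar depths along col 319 [(170, 0.4199), (180, 0.244), (190, 0.2422), (200, 0.2447), (210, 0.2465), (220, 0.2469), (230, 0.2488), (240, 0.2517), (250, 0.2518), (260, 0.2538), (270, 0.2561), (280, 0.257), (290, 0.2596), (300, 0.2614), (310, 0.2638), (320, 0.4774)]
305 334 179 316
[0.5338109  0.32484906 0.19      ] 0.09478630735471887 14.814036155232076
copper 562 [0.55050494 0.32204057 0.12165709] [0.43428688 0.28765853 0.08022077] [0.9263955  1.51990559 0.4826    ]
```

```bash
python3 -m pendant '0 0 -2 0 0 0;0 0 -2 0 0 0;0 0 0 0 0 0;0 0 0 0 0 0;0 0 0 0 0 0' >/dev/null
python3 - <<'E'
from cell import r
from h import *
a=load("top0")[0].astype(int);b,_=r.grab_frame("top");b=b.astype(int)
for n,(u0,u1,v0,v1) in dict(brick=(200,266,143,185),jar=(286,316,152,185),wrench=(366,394,148,206),looks=(445,500,185,290),yellow=(420,470,330,365),stand=(130,195,200,255)).items():
    print(n,(abs(a-b)[v0:v1,u0:u1].max(-1)>60).mean().round(4))
i=r.camera_info("wrist");p,d=r.grab_frame("wrist");np.savez("pics/wrist9.npz",p=p,d=d,**i)
K=i["K"];R=cv2.Rodrigues(i["rvec"])[0];V,U=np.mgrid[:480,:640]
q=np.stack([U-K[0,2],V-K[1,2]],-1)/K[0,0];th=np.hypot(q[...,0],q[...,1])
c=np.dstack([q*(np.tan(th)/np.maximum(th,1e-9))[...,None]*d[...,None],d]);w=(c-i["tvec"])@R
x=np.array([.9686,.2487]);y=np.array([-x[1],x[0]]);s=np.dstack([(w[...,:2]-[.534,.3240])@x,(w[...,:2]-[.534,.3240])@y,w[...,2]])[d>0]
for k in(-.045,-.02,0,.02,.045):
    t=s[(abs(s[:,1]-k)<.004)&(abs(s[:,0])<.004)&(s[:,2]>.15)&(s[:,2]<.23)];print("bar top z at y",k,len(t),np.round(np.median(t[:,2]),4) if len(t) else "")
E
```

```text
brick 0.0
jar 0.001
wrench 0.0
looks 0.0057
yellow 0.6966
stand 0.1578
bar top z at y -0.045 66 0.1947
bar top z at y -0.02 95 0.1952
bar top z at y 0 101 0.1951
bar top z at y 0.02 99 0.1952
bar top z at y 0.045 110 0.195
```

Run:
```python
from h import *
for n in("top0","top8","side0","side8"):
    p=load(n)[0];h=cv2.cvtColor(p,cv2.COLOR_BGR2HSV);m=(h[...,0]>26)&(h[...,0]<34)&(h[...,1]>200);v,u=np.nonzero(m);print(n,m.sum(),np.median(u),np.median(v))
```

```text
top0 0 nan nan
top8 0 nan nan
side0 892 246.0 453.0
side8 9 254.0 470.0
  return _methods._mean(a, axis=axis, dtype=dtype,
  ret = ret.dtype.type(ret / rcount)
```

Run:
```python
from h import *
for n,(u0,u1,v0,v1) in dict(top=(415,475,325,370),side=(215,290,400,480)).items():
    a=load(n+"0");b=load(n+"8");D=abs(a[1]-b[1])[v0:v1,u0:u1];print(n,"depth changed >15mm:",(D>.015).mean().round(4),"brightness",a[0][v0:v1,u0:u1].mean().round(1),b[0][v0:v1,u0:u1].mean().round(1))
```

```text
top depth changed >15mm: 0.0052 brightness 126.3 71.7
side depth changed >15mm: 0.007 brightness 130.6 122.6
```

The depth there hasn't changed, so the yellow look-alike is only in shadow and hasn't moved. Handing in.

```bash
python3 -c "from cell import r;print(r.hand_in())"
```

```text
the job is handed in; nothing more can be done
None
```

The job is handed in at about 29 s of the 72 s: the mandrel was seated on the turntable, turned about 380° (one full turn and some 19° past the start) and now hangs level on both prongs of the empty stand, with the brick, jar and wrench unmoved.

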